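Tip two specimen crates, find the stamp, push that one to dispatch

TASK

One of the two plywood specimen crates at the stop strip has a red stamp underneath: starting with the crate on the robot's left and then the other, tip each up on its edge with a fingertip steeply to about 60 degrees, keep it there a second to look at its underside, and let it gently back down flat. Then push the stamped crate across the counter until it stands wholly between the two yellow tape lines, and leave the other crate at the strip. The fossils are fragile, so never lift a crate clear of the counter, topple, drop or shove it, and leave everything else on the counter where it is.

Things in the scene. Friction and masses are not known exactly. Their poses are not given: they have to be found in the camera images.
- crate_stamped: Open plywood crate, 90 mm deep (x), 140 wide (y), 55 tall, 6 mm walls and floor, about 0.5 kg, a red stamp (80 mm disc with a bare cross) under it, unseen until tipped. Origin: centre of the underside; x points away from the robot (within 10 degrees), z up. Starts left or right at random, 2 to 7 mm off the stop strip.
- crate_plain: The other crate, the same but bare underneath. In both, grey foam fills the lowest 12 mm, and a brown ammonite glued in it, 44 mm across, top about 25 mm above the underside, is centred 14 mm towards the far side: free room 31 mm wide inside the near wall. Centre of mass about 13 mm up, so a crate let go below 70 degrees falls back flat.
- stamped_corner0 (a point): near left bottom corner of the stamped crate, on the underside
- stamped_corner1 (a point): near right bottom corner of the stamped crate, on the underside
- stamped_corner2 (a point): far right bottom corner of the stamped crate, on the underside
- stamped_corner3 (a point): far left bottom corner of the stamped crate, on the underside
- plain_corner0 (a point): near left bottom corner of the plain crate, on the underside
- plain_corner1 (a point): near right bottom corner of the plain crate, on the underside
- plain_corner2 (a point): far right bottom corner of the plain crate, on the underside
- plain_corner3 (a point): far left bottom corner of the plain crate, on the underside
- stop_strip: Low metal strip fixed on the robot's side of the crates: 20 mm deep (x), 560 long (y), 8 high. Origin: centre of its underside; x points to the crates, y to the robot's left. A crate pulled towards the robot from inside its near wall, just under the rim (5 to 7 N), tips up against it; its wall leans on the strip and its bottom edge creeps out (14 mm at 60 degrees; the far rim is then 105 mm up, 10 mm beyond the strip).
- dispatch_lane: Dispatch lane: two parallel strips of yellow tape flat on the counter beyond the crates, each 20 mm wide and 700 mm long, 170 mm apart between their inner edges. Origin: middle of the lane on the counter; x across the lane, away from the robot, y along it to the left.
- amber_block: Bystander: amber resin block, 40 x 34 x 28 mm, lying between the two crates. Origin: centre of its underside
- crinoid_stem: Bystander: dull black ribbed crinoid stem section standing upright, 32 mm across, 54 mm tall. Origin: centre of its underside
- tweezers: Bystander: brass tweezers lying flat, about 128 mm long (x), 16 mm wide, 8 mm high. Origin: its middle, on the counter
- funnel_jar: Bystander: glass jar 86 mm across with a wide aluminium funnel clipped on it, 152 mm across at its rim, 182 mm tall in all. Origin: centre of the jar's underside

How it is judged:
On the way, in this order (a step that is already met when the one before it is completed fails the run):
1. the left crate is tipped up more than 50 degrees and kept there for half a second, the other standing flat (((y of crate_stamped in the frame of stop_strip above 0 m and angle between crate_stamped's own z axis and vertical above 0.87 rad and angle between crate_plain's own z axis and vertical below 0.1 rad) or (y of crate_plain in the frame of stop_strip above 0 m and angle between crate_plain's own z axis and vertical above 0.87 rad and angle between crate_stamped's own z axis and vertical below 0.1 rad))), for 0.5 s.
2. then the right crate likewise, the left one back down flat (((y of crate_stamped in the frame of stop_strip below 0 m and angle between crate_stamped's own z axis and vertical above 0.87 rad and angle between crate_plain's own z axis and vertical below 0.1 rad) or (y of crate_plain in the frame of stop_strip below 0 m and angle between crate_plain's own z axis and vertical above 0.87 rad and angle between crate_stamped's own z axis and vertical below 0.1 rad))), for 0.5 s.
3. the stamped crate stands wholly between the yellow lines (x of stamped_corner0 in the frame of dispatch_lane between -0.087 and 0.087 m and x of stamped_corner1 in the frame of dispatch_lane between -0.087 and 0.087 m and x of stamped_corner2 in the frame of dispatch_lane between -0.087 and 0.087 m and x of stamped_corner3 in the frame of dispatch_lane between -0.087 and 0.087 m and y of crate_stamped in the frame of dispatch_lane between -0.29 and 0.29 m and angle between crate_stamped's own z axis and vertical below 0.05 rad), for 0.2 s.
At the end, for the whole second after the job is handed in: Stamped crate flat and still, its four bottom corners between the yellow lines (2 mm grace), its centre within 290 mm of the lane's middle; plain crate flat, still, within 60 mm of its start; the other things within 20 mm of theirs (all of step 3 and linear speed of each of crate_stamped, crate_plain below 0.02 m/s and distance of crate_plain from where it was at the start of the episode below 0.06 m and angle between crate_plain's own z axis and vertical below 0.05 rad and distance of each of amber_block, crinoid_stem, tweezers, funnel_jar from where it was at the start of the episode below 0.02 m); the robot touches nothing.
It fails at once if a crate is lifted clear of the counter (all four bottom corners more than 15 mm up) (height (world z) of each of stamped_corner0, stamped_corner1, stamped_corner2, stamped_corner3 above 0.015 m or height (world z) of each of plain_corner0, plain_corner1, plain_corner2, plain_corner3 above 0.015 m).
It fails at once if a crate is toppled (tilted over 83 degrees) (angle between any of crate_stamped, crate_plain's own z axis and vertical above 1.45 rad).
It fails at once if a crate is dropped or shoved (turning faster than 8 rad/s, as in a fall from over about 15 degrees, or moving faster than 0.5 m/s) ((angular speed of crate_stamped above 8 rad/s or linear speed of crate_stamped above 0.5 m/s) or (angular speed of crate_plain above 8 rad/s or linear speed of crate_plain above 0.5 m/s)).
It fails at once if the amber block, crinoid stem, tweezers or jar with funnel is moved more than 20 mm (distance of any of amber_block, crinoid_stem, tweezers, funnel_jar from where it was at the start of the episode above 0.02 m).
It also fails if it takes over 72 s, if anything falls off the work surface, if the arm or the gripper's body presses on something with over 40 N, if the wrist force passes 120 N, or if a joint passes its speed limit or range.

ROBOT

A 6-joint arm with a two-finger parallel gripper is mounted at the origin on the work surface. World frame = base frame: x ahead of the robot, y to its left, z up, the work surface at z = 0. Lengths are in m, angles in rad, forces in N, time in s.
With the tool pointing down it reaches from about 0.35 to 0.85 m from the base axis. Payload 8.1 kg.
Tool frame: the origin (TCP) lies at the very end of the fingers, on their centre line; the grasp point (between the pads) lies 19 mm behind it; z points along the fingers, y is the line along which they close (so a half turn about z gives the same grasp; the last joint's range is limited). The gripper opens to 93 mm and grips with 3 to 60 N. Pads are 15 mm wide; open, the fingers measure 128 mm over their backs; the gripper's body (75 mm by 188 mm) begins 65 mm behind the grasp point.
Start: joints at [-1.193, 0.13, 1.488, -0, 1.523, -0.085], TCP at [0.268, -0.537, 0.219] pointing down, gripper open.
Joint ranges: [-2.96, 2.96], [-0.89, 2.26], [0.02, 2.5], [-1.34, 4.48], [0, 2.73], [-2.66, 2.66]. Speed limits (rad/s): [2.39, 2.39, 2.79, 3.14, 3.14, 3.14].

INTERFACE

Orientations are given as a rotation vector (axis times angle).
In Python, from plant import read_state, eyes, workorder gives the robot as it stands. The module is installed in compiled form; this text tells all that it offers.
- The arm moves only by the tool play_rows, never from a script. Its argument "targets" is one flat list of numbers, 4 for each row, row after row: the shift along the tool's x, y, z in cm, then the turn about the tool's z in degrees. In form: [dx, dy, dz, roll, dx, dy, dz, roll, ...]. A call has 1 to 8 rows; each row is the pose to reach, as a shift and turn from the pose commanded when the call began, along the tool's axes at that moment; what a row does not reach only later rows make up. A row lasts 1/12 s, in which the tool goes at most 41.7 mm and 7.16 degrees, less where a joint would pass 70% of its speed; a pose out of reach is approached as far as the arm can. A call with a gripper value outside its range is refused whole. "grip" is the finger opening in cm, from 0 to 9.3, set as the call begins (left out, the last holds). The fingers move at their own pace and stop on an object; "grip_force" is the grip in N (left out, the last holds). Time passes only in rows, so rows that repeat a pose let the fingers close. It gives the time, the measured TCP pose, the force, the opening and the grip force at its end, in the units of the state.
- read_state(): the state, without advancing time (a new reading comes with each control period).
- eyes.read_camera(name): name is "scene" or "top" or "wrist"; returns a dict with "image" (480x640x3 uint8, red, green, blue), "vfov" (degrees; the focal length in pixels is half the picture's height over the tangent of half this angle, whatever the lens; pixels are square), "cx", "cy" (the principal point, pixels), "k1" (the pictures are not rectified: a ray, as slopes to the right and down, at radius r is drawn at 1 + k1 r^2 times it, then the intrinsics apply), "cam_to_world" (4x4, takes a point from camera to world coordinates); the wrist camera has in their place "T_tool_cam" (4x4, takes a point from camera to tool coordinates, whose origin is the TCP and whose axes are the flange's). Camera axes: x right, y up, looking along -z (the intrinsics and any distortion apply to the point x, -y, -z); pixel columns grow to the right and rows downward; lengths in m; the calibration is good to about 2 mm. A picture is of the moment at which its call begins: read the wrist's pose just before it. There is no depth.
- workorder.close_job(): hands the job in; it is judged then, once.
The state is a dict: "t": time; "q": joint angles; "dq": joint speeds; "joint_torque": joint torques, N m; "tool_pos": TCP position; "orientation": TCP orientation; "force": force on the tool from outside, world axes, zero at the start; "wrist_torque": the same for the moment, N m; "opening": finger opening in m; "gripper_force": force on a finger pad.
Only numpy, scipy, OpenCV 4.12 (cv2) and the standard library are available. Lean on these libraries where they do the work, as an engineer would, in place of code of your own. Each camera call takes 0.05 s, during which the arm holds its last target. There are 200 camera calls.

## Working session

There is one attempt and no reset: what is moved stays moved. The work goes in short steps, Python scripts to look and compute and a tool call to move; the robot and the scene stay as the last step left them, time stands still between calls to the robot, and variables do not carry over. Pictures are saved under pics/ and viewed, at most 10 in all, crops included, and the job is handed in when it is done.

Besides the shell and the picture viewer there is one more tool, called after "Request:" as name(argument=value, ...) on one line, values as JSON. play_rows: Moves the arm, as the interface text tells. Its arguments: {"type":"object","properties":{"targets":{"type":"array"},"grip":{"type":"number"},"grip_force":{"type":"number"}},"required":["targets"]}

```bash
mkdir -p pics; cat > h.py <<'E'
import numpy as np, cv2
from scipy.spatial.transform import Rotation as R
from plant import read_state, eyes, workorder
def cam(name):
    s=read_state(); c=eyes.read_camera(name)
    if name=="wrist":
        T=np.eye(4);T[:3,:3]=R.from_rotvec(s["orientation"]).as_matrix();T[:3,3]=s["tool_pos"]
        c["cam_to_world"]=T@np.array(c["T_tool_cam"])
    return c
def save(c,f): cv2.imwrite("pics/"+f,cv2.cvtColor(c["image"],cv2.COLOR_RGB2BGR))
def ray(c,uv,z=0.0):
    uv=np.atleast_2d(np.float64(uv)); f=240/np.tan(np.radians(c["vfov"])/2)
    K=np.array([[f,0,c["cx"]],[0,f,c["cy"]],[0,0,1.]])
    p=cv2.undistortPoints(uv[:,None],K,np.array([c["k1"],0,0,0.]))[:,0]
    T=np.array(c["cam_to_world"]); d=np.c_[p[:,0],-p[:,1],-np.ones(len(p))]@T[:3,:3].T
    o=T[:3,3]; return o+d*((z-o[2])/d[:,2])[:,None]
E
python3 - <<'E'
from h import *
for n in("scene","top"):
    c=cam(n);save(c,n+"0.png");print(n,c["vfov"],c["k1"],np.round(c["cam_to_world"],3).tolist())
s=read_state();print(s["tool_pos"],R.from_rotvec(s["orientation"]).as_matrix().round(3),s["force"])
E
```

```text
scene 57.80190379236107 -0.006635666564270057 [[-0.781, -0.334, 0.528, 1.096], [0.625, -0.42, 0.658, 0.578], [0.002, 0.844, 0.537, 0.548], [0.0, 0.0, 0.0, 1.0]]
top 47.78939547849478 -0.003083878763189063 [[-0.008, 0.996, -0.094, 0.473], [-1.0, -0.008, 0.003, 0.001], [0.002, 0.094, 0.996, 1.204], [0.0, 0.0, 0.0, 1.0]]
[ 0.26771168 -0.53637946  0.21769746] [[ 0.895  0.446 -0.001]
 [ 0.446 -0.895  0.002]
 [ 0.    -0.002 -1.   ]] [ 0.24054943 -1.13517221 -1.15749947]
```

View pics/top0.png

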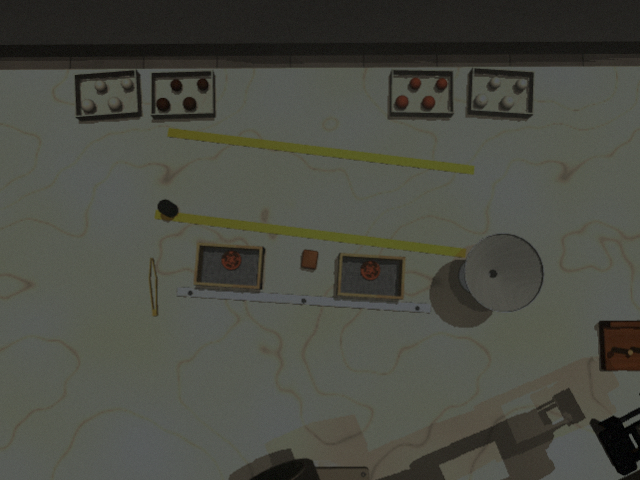

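View pics/scene0.png

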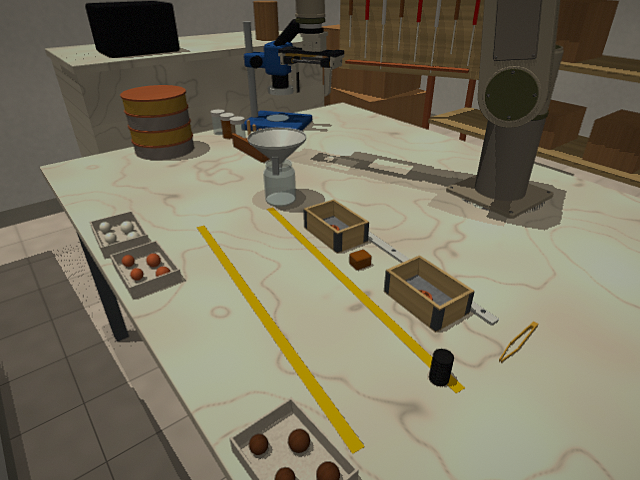

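The top view shows the left crate around pixel (230,268), the right crate at (370,277), the amber block at (310,260), the stem at (168,209) and the funnel at (503,272). The strip runs from (178,291) to (430,309), and the yellow lines run from (170,133) to (473,170) and from (157,215) to (465,252). Next I'll measure them.

```bash
python3 - <<'E'
from h import *
c=cam("top");im=c["image"]
g=cv2.resize(np.clip(im[225:325,150:410].astype(float)*2,0,255).astype(np.uint8),None,fx=3,fy=3,interpolation=cv2.INTER_CUBIC)
cv2.imwrite("pics/crop1.png",g[:,:,::-1])
hsv=cv2.cvtColor(im,cv2.COLOR_RGB2HSV)
m=cv2.inRange(hsv,(22,150,60),(35,255,255)); m[:120]=0
n,l,st,ce=cv2.connectedComponentsWithStats(m)
for i in range(1,n):
    if st[i,4]>300:
        r=cv2.minAreaRect(np.argwhere(l==i)[:,::-1].astype(np.float32)); b=cv2.boxPoints(r)
        print("tape",st[i],ray(c,b,0)[:,:2].round(3).tolist())
print("strip ends",ray(c,[(178,291.5),(430,309)],0.008).round(3).tolist(), "holes",ray(c,[(190,293),(304,301),(417,308)],0.008).round(3).tolist())
E
```

```text
tape [ 168  129  306   44 1972] [[0.84, 0.337], [0.859, 0.335], [0.765, -0.356], [0.747, -0.354]]
tape [ 172  213  293   44 2109] [[0.647, 0.324], [0.665, 0.322], [0.577, -0.331], [0.559, -0.328]]
strip ends [[0.487, 0.306, 0.008], [0.444, -0.248, 0.008]] holes [[0.483, 0.279, 0.008], [0.464, 0.029, 0.008], [0.446, -0.219, 0.008]]
```

View pics/crop1.png

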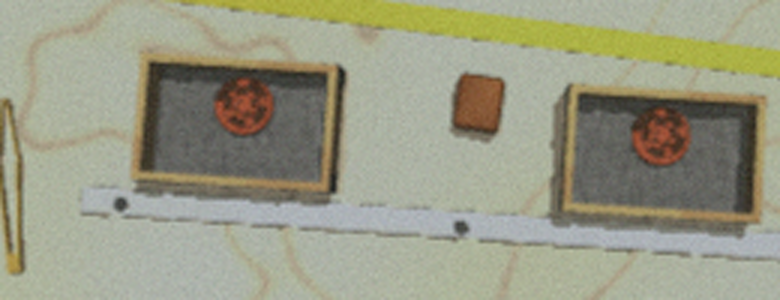

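The crop shows both crates' rims clearly. In crop pixels, the left rim corners are (143,54), (342,66), (332,191) and (134,181). The right rim corners are (572,86), (768,98), (760,222) and (563,210).

```bash
python3 - <<'E'
from h import *
c=cam("top")
f=lambda p:np.array(p)/3+[150,225]-0.33
for nm,p in(("L",[(143,54),(342,66),(332,191),(134,181)]),("R",[(572,86),(768,98),(760,222),(563,210)])):
    w=ray(c,f(p),0.055)[:,:2]; e=np.linalg.norm(w-np.roll(w,-1,0),axis=1)
    print(nm,w.round(3).tolist(),"edges",e.round(3),"ctr",w.mean(0).round(4),"yaw of x deg", [np.degrees(np.arctan2(*(w[i]-w[j])[::-1])).round(1) for i,j in((0,3),(1,2))],[ (np.degrees(np.arctan2(*(w[i]-w[j])[::-1]))-90).round(1) for i,j in((0,1),(3,2))])
# strip far edge (crop): top edge of strip 
print("strip near edge",ray(c,f([(81,212),(560,240)]),0.008)[:,:2].round(4).tolist(),"far",ray(c,f([(81,187),(450,210),(780,235)]),0.008)[:,:2].round(4).tolist())
print("amber",ray(c,f([(480,102)]),.028).round(3),"stem",ray(c,[(168,207)],.054).round(3),"funnel",ray(c,[(503,272)],.182).round(3))
w=cam("wrist");print(np.round(w["T_tool_cam"],3).tolist(),w["vfov"])
E
```

```text
L [[0.59, 0.254], [0.58, 0.113], [0.491, 0.12], [0.5, 0.259]] edges [0.142 0.089 0.14  0.09 ] ctr [0.5402 0.1866] yaw of x deg [np.float64(-3.3), np.float64(-4.5)] [np.float64(-3.9), np.float64(-3.3)]
R [[0.564, -0.05], [0.555, -0.189], [0.467, -0.182], [0.477, -0.043]] edges [0.139 0.088 0.139 0.088] ctr [ 0.5158 -0.116 ] yaw of x deg [np.float64(-4.8), np.float64(-5.0)] [np.float64(-4.0), np.float64(-3.9)]
strip near edge [[0.4784, 0.3085], [0.4551, -0.0423]] far [[0.4967, 0.3088], [0.4776, 0.0381], [0.4574, -0.2034]]
amber [[0.555 0.015 0.028]] stem [[0.667 0.318 0.054]] funnel [[ 0.516 -0.352  0.182]]
[[-0.001, 0.969, 0.247, 0.068], [1.0, 0.002, -0.001, 0.0], [-0.001, 0.247, -0.969, -0.167], [0.0, 0.0, 0.0, 1.0]] 68.83659056677229
```

```bash
cat >> h.py <<'E'
def to(*pts):
    "print row shifts (cm, deg) for world targets x,y,z(,yaw of tool x deg)"
    s=read_state(); M=R.from_rotvec(s["orientation"]).as_matrix(); y0=np.degrees(np.arctan2(M[1,0],M[0,0]))
    print("t",s["t"],"pos",np.round(s["tool_pos"],4),"yaw",y0.round(2),"F",np.round(s["force"],1))
    for p in pts:
        d=M.T@(np.array(p[:3])-s["tool_pos"])*100
        print(p,"->",d.round(2),"roll",round(y0-p[3],1) if len(p)>3 else 0,"rows",round(np.linalg.norm(d)/4.17,1))
E
python3 -c "
from h import *
to((.40,-.1,.219,-4),(.514,.187,.12,-4))"
```

```text
t 0.25 pos [ 0.2678 -0.5366  0.2181] yaw 26.52 F [-0.2  0.2  0.2]
(0.4, -0.1, 0.219, -4) -> [ 31.32 -33.16  -0.05] roll 30.5 rows 10.9
(0.514, 0.187, 0.12, -4) -> [ 54.34 -53.75   9.87] roll 30.5 rows 18.5
```

Request:
play_rows(targets=[31.3,-33.2,0,30.5,31.3,-33.2,0,30.5,31.3,-33.2,0,30.5,31.3,-33.2,0,30.5,31.3,-33.2,0,30.5,31.3,-33.2,0,30.5,31.3,-33.2,0,30.5,31.3,-33.2,0,30.5], grip=3)

```text
t: 0.92
tool_pos: [0.364, -0.2169, 0.2187]
orientation: [3.139, -0.11, 0.001]
force: [-0.1, -0.3, 0.4]
opening: 0.0444
gripper_force: 0.0
```

```bash
python3 -c "
from h import *
to((.514,.187,.12,-4))"
```

```text
t 0.9167 pos [ 0.364  -0.2169  0.2187] yaw -4.02 F [-0.1 -0.3  0.4]
(0.514, 0.187, 0.12, -4) -> [ 12.13 -41.34   9.86] roll -0.0 rows 10.6
```

Request:
play_rows(targets=[12.1,-41.3,3,0,12.1,-41.3,3,0,12.1,-41.3,3,0,12.1,-41.3,3,0,12.1,-41.3,3,0,12.1,-41.3,3,0,12.1,-41.3,3,0,12.1,-41.3,3,0])

```text
t: 1.58
tool_pos: [0.4796, 0.0954, 0.1955]
orientation: [3.14, -0.109, 0.001]
force: [0.9, -0.6, 0.6]
opening: 0.0302
gripper_force: 0.0
```

```bash
python3 -c "
from h import *
to((.514,.187,.12,-4))"
```

```text
t 1.5833 pos [0.4796 0.0954 0.1955] yaw -3.97 F [ 0.9 -0.6  0.6]
(0.514, 0.187, 0.12, -4) -> [ 2.79 -9.37  7.55] roll 0.0 rows 3.0
```

Request:
play_rows(targets=[2.8,-9.0,7.0,0,2.8,-9.0,7.0,0,2.8,-9.0,7.0,0,2.8,-9.0,7.0,0,2.8,-9.0,7.0,0,2.8,-9.0,7.0,0])

```text
t: 2.08
tool_pos: [0.5136, 0.1807, 0.1258]
orientation: [3.139, -0.108, -0.0]
force: [-0.0, -0.9, 0.9]
opening: 0.03
gripper_force: 0.0
```

```bash
python3 - <<'E'
from h import *
c=cam("wrist");save(c,"w1.png")
to((.514,.187,.12,-4),(.514,.187,.046,-4))
E
```

```text
t 2.1333 pos [0.5141 0.1804 0.1266] yaw -4.01 F [ 0.7 -0.1 -0.2]
(0.514, 0.187, 0.12, -4) -> [-0.05 -0.66  0.66] roll -0.0 rows 0.2
(0.514, 0.187, 0.046, -4) -> [-0.07 -0.66  8.06] roll -0.0 rows 1.9
```

View pics/w1.png

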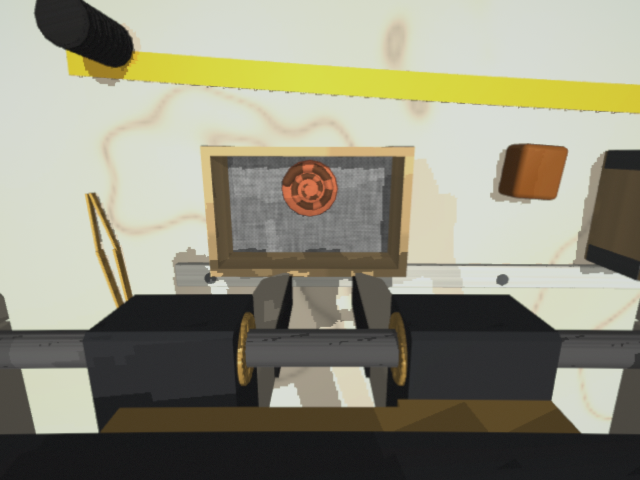

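The wrist view shows the left crate's rim, with outer corners near (203,147), (413,146), (407,275) and (210,277). The finger tips are near (290,280) and (352,278).

```bash
python3 - <<'E'
from h import *
c=cam("wrist")
w=ray(c,[(203,147),(413,146),(407,276),(210,278)],.055)
print(w.round(4).tolist(),w.mean(0).round(4),np.linalg.norm(w-np.roll(w,-1,0),axis=1).round(3))
print("strip far",ray(c,[(190,263),(600,265)],.008).round(4).tolist(),"near",ray(c,[(180,291),(600,289)],.008).round(4).tolist())
E
```

```text
[[0.5902, 0.2526, 0.055], [0.5811, 0.115, 0.055], [0.4908, 0.12, 0.055], [0.4995, 0.2617, 0.055]] [0.5404 0.1873 0.055 ] [0.138 0.09  0.142 0.091]
strip far [[0.4979, 0.2937, 0.008], [0.4715, -0.0532, 0.008]] near [[0.4732, 0.3064, 0.008], [0.4496, -0.0558, 0.008]]
```

Request:
play_rows(targets=[0,-0.7,4,0,0,-0.7,6,0,0,-0.7,7.5,0,0,-0.7,8.0,0,0,-0.7,8.0,0,0,-0.7,8.0,0])

```text
t: 2.68
tool_pos: [0.5151, 0.1875, 0.0471]
orientation: [-3.139, 0.111, -0.003]
force: [-0.3, 0.6, -0.1]
opening: 0.0302
gripper_force: 0.0
```

```bash
python3 - <<'E'
from h import *
s=read_state()
xs,h=.4875,.046; a=np.radians(-4.2)
def P(th): # displacement along strip x of TCP & z
    t=np.radians(th); return .008*np.tan(t)+.006*np.cos(t)-h*np.sin(t)+.0075, .006*np.sin(t)+h*np.cos(t)
L=[]
for th in (0,10,20,30,40,50,55,58,60):
    d,z=P(th); L.append((round(xs+d*np.cos(a),4),round(.187+d*np.sin(a),4),round(z,4),-4))
to(*L)
E
```

```text
t 2.6833 pos [0.5151 0.1875 0.0471] yaw -4.04 F [-0.3  0.6 -0.1]
(np.float64(0.501), np.float64(0.186), np.float64(0.046), -4) -> [-1.4   0.25  0.1 ] roll -0.0 rows 0.3
(np.float64(0.4943), np.float64(0.1865), np.float64(0.0463), -4) -> [-2.07  0.25  0.07] roll -0.0 rows 0.5
(np.float64(0.4878), np.float64(0.187), np.float64(0.0453), -4) -> [-2.72  0.25  0.17] roll -0.0 rows 0.7
(np.float64(0.4818), np.float64(0.1874), np.float64(0.0428), -4) -> [-3.32  0.25  0.42] roll -0.0 rows 0.8
(np.float64(0.4768), np.float64(0.1878), np.float64(0.0391), -4) -> [-3.82  0.24  0.79] roll -0.0 rows 0.9
(np.float64(0.4732), np.float64(0.1881), np.float64(0.0342), -4) -> [-4.19  0.24  1.28] roll -0.0 rows 1.1
(np.float64(0.4722), np.float64(0.1881), np.float64(0.0313), -4) -> [-4.29  0.25  1.57] roll -0.0 rows 1.1
(np.float64(0.472), np.float64(0.1881), np.float64(0.0295), -4) -> [-4.31  0.25  1.75] roll -0.0 rows 1.1
(np.float64(0.4721), np.float64(0.1881), np.float64(0.0282), -4) -> [-4.3   0.25  1.88] roll -0.0 rows 1.1
```

Request:
play_rows(targets=[-0.4,0,0,0,-0.8,0,0.05,0,-1.1,0,0.1,0,-1.4,0,0.1,0,-1.6,0,0.1,0,-1.85,0,0.1,0,-2.1,0,0.1,0,-2.4,0,0.1,0])

```text
t: 3.35
tool_pos: [0.4898, 0.1899, 0.0444]
orientation: [-3.139, 0.109, 0.0]
force: [3.7, -0.1, 1.2]
opening: 0.0299
gripper_force: 1.9
```

```bash
python3 - <<'E'
from h import *
to((.4878,.187,.0453,-4),(.472,.187,.0295,-4)); c=cam("scene")
cv2.imwrite("pics/s2.png",cv2.resize(c["image"][170:370,280:520,::-1],None,fx=2,fy=2))
E
```

```text
t 3.35 pos [0.4898 0.1899 0.0444] yaw -3.98 F [ 3.7 -0.1  1.2]
(0.4878, 0.187, 0.0453, -4) -> [-0.18  0.3  -0.09] roll 0.0 rows 0.1
(0.472, 0.187, 0.0295, -4) -> [-1.75  0.41  1.49] roll 0.0 rows 0.6
```

View pics/s2.png

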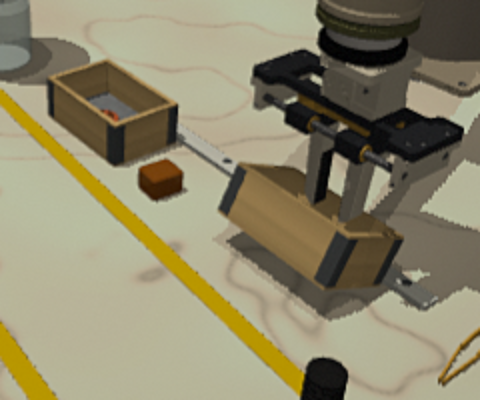

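The crate tips cleanly, at about 18 degrees so far, and the other crate stays flat. I'll continue.

Request:
play_rows(targets=[-0.4,0.05,0,0,-0.8,0.1,0.16,0,-1.05,0.1,0.34,0,-1.3,0.1,0.53,0,-1.5,0.1,0.75,0,-1.66,0.1,1.0,0,-1.74,0.1,1.2,0,-1.77,0.1,1.35,0])

```text
t: 4.07
tool_pos: [0.4715, 0.1897, 0.0303]
orientation: [3.139, -0.109, -0.003]
force: [-1.6, 0.2, 5.5]
opening: 0.03
gripper_force: 2.0
```

```bash
python3 - <<'E'
from h import *
to((.472,.188,.0295,-4)); c=cam("scene")
cv2.imwrite("pics/s3.png",cv2.resize(c["image"][170:370,280:520,::-1],None,fx=2,fy=2))
E
```

```text
t 4.0667 pos [0.4715 0.1897 0.0303] yaw -3.98 F [-1.6  0.2  5.5]
(0.472, 0.188, 0.0295, -4) -> [0.07 0.17 0.08] roll 0.0 rows 0.0
```

View pics/s3.png

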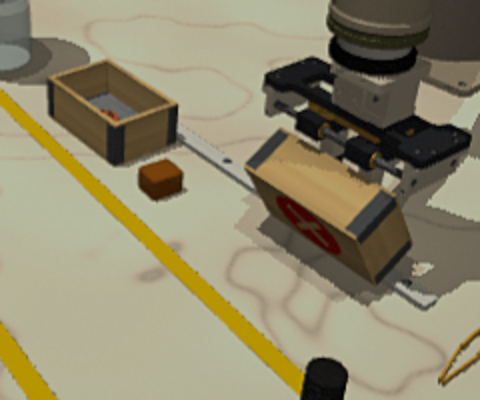

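The left crate carries the red stamp: a disc with a cross at crop (310,222). I'll check the tilt angle from its side corners, far-bottom (355,232) and near-bottom (375,283).

```bash
python3 - <<'E'
from h import *
c=cam("scene"); o=np.array(c["cam_to_world"])[:3,3]
f=lambda u,v:(u/2+280,v/2+170)
E0=ray(c,[f(375,283)],0)[0]; p=ray(c,[f(355,232)],0)[0]; d=p-o
# intersect with crate's side plane through E0, normal = strip y axis
n=np.array([np.sin(np.radians(4.2)),np.cos(np.radians(4.2)),0])
q=o+d*(n@(E0-o))/(n@d); v=q-E0
print(E0.round(3),q.round(3),"len",np.linalg.norm(v).round(4),"tilt",np.degrees(np.arctan2(v[2],np.hypot(*v[:2]))).round(1),read_state()["t"])
E
```

```text
[0.499 0.256 0.   ] [0.546 0.253 0.082] len 0.0944 tilt 59.9 4.1667
```

Request:
play_rows(targets=[0,0,0.1,0,0,0,0.1,0,0,0,0.1,0,0,0,0.1,0,0,0,0.1,0,0,0,0.1,0,0,0,0.1,0,0,0,0.1,0])

```text
t: 4.83
tool_pos: [0.4725, 0.1898, 0.0301]
orientation: [3.14, -0.109, 0.0]
force: [-0.0, -0.6, 4.8]
opening: 0.0299
gripper_force: 2.1
```

Request:
play_rows(targets=[0,0,0,0,0,0,0,0,0,0,0,0,0,0,0,0,0,0,0,0,0,0,0,0])

```text
t: 5.33
tool_pos: [0.4724, 0.1898, 0.0299]
orientation: [3.14, -0.109, -0.0]
force: [-0.3, -0.9, 4.6]
opening: 0.03
gripper_force: 2.1
```

```bash
python3 - <<'E'
from h import *
L=[]
xs,h=.4875,.046
for th in (50,40,30,20,10,5,0,-1):
    t=np.radians(th); L.append((round(xs+.008*np.tan(t)+.006*np.cos(t)-h*np.sin(t)+.0075-.001,4),.1895,round(.006*np.sin(t)+h*np.cos(t),4)))
to(*L)
E
```

```text
t 5.3333 pos [0.4724 0.1898 0.0299] yaw -3.99 F [-0.3 -0.9  4.6]
(np.float64(0.4722), 0.1895, np.float64(0.0342)) -> [-0.01  0.03 -0.43] roll 0 rows 0.1
(np.float64(0.4757), 0.1895, np.float64(0.0391)) -> [ 0.33  0.01 -0.92] roll 0 rows 0.2
(np.float64(0.4808), 0.1895, np.float64(0.0428)) -> [ 0.84 -0.03 -1.29] roll 0 rows 0.4
(np.float64(0.4868), 0.1895, np.float64(0.0453)) -> [ 1.44 -0.07 -1.54] roll 0 rows 0.5
(np.float64(0.4933), 0.1895, np.float64(0.0463)) -> [ 2.09 -0.11 -1.64] roll 0 rows 0.6
(np.float64(0.4967), 0.1895, np.float64(0.0463)) -> [ 2.43 -0.14 -1.64] roll 0 rows 0.7
(np.float64(0.5), 0.1895, np.float64(0.046)) -> [ 2.76 -0.16 -1.61] roll 0 rows 0.8
(np.float64(0.5007), 0.1895, np.float64(0.0459)) -> [ 2.83 -0.16 -1.6 ] roll 0 rows 0.8
```

About 60 degrees, held for over a second. Now lowering along the same path.

Request:
play_rows(targets=[0,0,-0.2,0,0,0,-0.43,0,0.15,0,-0.67,0,0.33,0,-0.92,0,0.57,0,-1.1,0,0.84,0,-1.29,0,1.13,0,-1.42,0,1.44,0,-1.54,0])

```text
t: 6.0
tool_pos: [0.4874, 0.1889, 0.0459]
orientation: [-3.139, 0.109, -0.001]
force: [1.9, -0.1, 4.2]
opening: 0.0303
gripper_force: 1.8
```

Request:
play_rows(targets=[0.25,0,-0.05,0,0.5,0,-0.1,0,0.75,0,-0.1,0,1.0,0,-0.1,0,1.2,0,-0.08,0,1.4,0,-0.07,0,1.6,0,-0.07,0,1.9,0,-0.07,0])

```text
t: 6.67
tool_pos: [0.5064, 0.1876, 0.0463]
orientation: [-3.139, 0.109, -0.002]
force: [3.6, -0.9, 6.0]
opening: 0.0299
gripper_force: 2.6
```

```bash
python3 - <<'E'
from h import *
to((.51,.189,.13),(.515,.188,.13),(.485,-.115,.13)); c=cam("scene")
cv2.imwrite("pics/s4.png",cv2.resize(c["image"][170:370,280:520,::-1],None,fx=2,fy=2))
E
```

```text
t 6.6667 pos [0.5064 0.1876 0.0463] yaw -3.98 F [ 3.6 -0.9  6. ]
(0.51, 0.189, 0.13) -> [ 0.35 -0.17 -8.37] roll 0 rows 2.0
(0.515, 0.188, 0.13) -> [ 0.86 -0.1  -8.37] roll 0 rows 2.0
(0.485, -0.115, 0.13) -> [-3.000e-02  3.033e+01 -8.370e+00] roll 0 rows 7.5
```

View pics/s4.png

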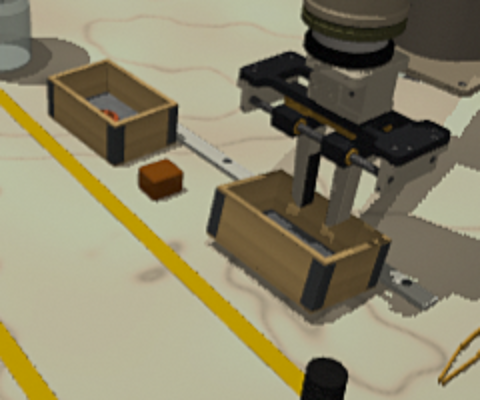

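The crate is still slightly tilted, with the finger bearing on it (force 3.6 and 6 N). I'll ease it further forward.

Request:
play_rows(targets=[0.15,0,0,0,0.3,0,0,0,0.45,0,0,0,0.6,0,0,0,0.75,0,0,0,0.9,0,0,0,0.9,0,0,0,0.9,0,0,0])

```text
t: 7.38
tool_pos: [0.5139, 0.1867, 0.0453]
orientation: [3.139, -0.109, -0.003]
force: [2.3, 0.1, 1.1]
opening: 0.0297
gripper_force: 1.3
```

```bash
python3 - <<'E'
from h import *
to((.51,.189,.13)); c=cam("scene");save(c,"s5.png"); w=cam("wrist"); save(w,"w5.png")
a=cv2.resize(c["image"][230:350,370:490],None,fx=3,fy=3)
b=cv2.resize(w["image"],(480,360)); cv2.imwrite("pics/m5.png",np.hstack([a,b])[:,:800,::-1])
E
```

```text
t 7.3833 pos [0.5139 0.1867 0.0453] yaw -3.98 F [2.3 0.1 1.1]
(0.51, 0.189, 0.13) -> [-0.42 -0.19 -8.47] roll 0 rows 2.0
```

View pics/m5.png

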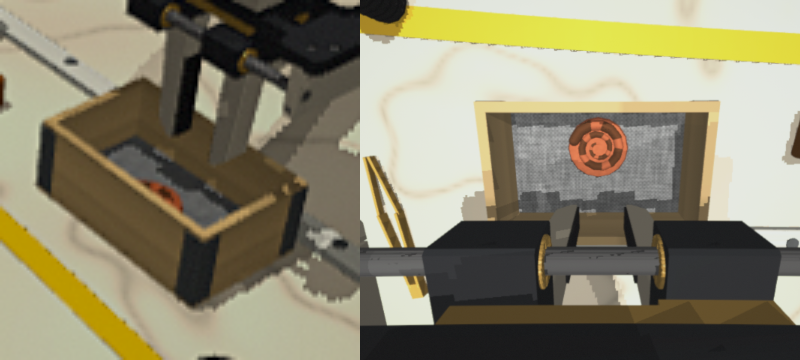

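The crate is nearly flat now, with light contact remaining. I'll move forward a little more.

Request:
play_rows(targets=[0.15,0,0,0,0.3,0,0,0,0.45,0,0,0,0.6,0,0,0,0.7,0,0,0,0.7,0,0,0])

```text
t: 7.98
tool_pos: [0.5218, 0.1864, 0.046]
orientation: [3.14, -0.109, -0.0]
force: [1.0, 0.2, 0.0]
opening: 0.0298
gripper_force: 0.0
```

```bash
python3 - <<'E'
from h import *
to(); c=cam("wrist"); save(c,"w6.png")
hsv=cv2.cvtColor(c["image"],cv2.COLOR_RGB2HSV)
print("far rim",ray(c,[(477/480*0+ (475-360)/480*640,101*4/3),((719-360)/480*640,101*4/3)],.055).round(4))
a=cv2.cvtColor(c["image"],cv2.COLOR_RGB2BGR); cv2.imwrite("pics/w6c.png",a)
E
```

```text
t 7.9833 pos [0.5218 0.1864 0.046 ] yaw -3.99 F [1.  0.2 0. ]
far rim [[0.6016 0.2528 0.055 ]
 [0.5917 0.1133 0.055 ]]
```

The finger is free and the crate is flat, about 11 mm further out than before. I'll retract and go to the right crate.

Request:
play_rows(targets=[0,0,-2,0,0,0,-5,0,0,0,-9,0,0,0,-9,0,-0.5,4,-9,0,-0.5,8,-9,0,-0.8,12,-9,0,-0.8,16,-9,0])

```text
t: 8.7
tool_pos: [0.502, 0.0262, 0.1362]
orientation: [3.14, -0.107, 0.001]
force: [1.2, -0.1, -0.2]
opening: 0.0301
gripper_force: 0.0
```

```bash
python3 -c "
from h import *
to((.4905,-.116,.13,-4.4))"
```

```text
t 8.7 pos [0.502  0.0262 0.1362] yaw -3.91 F [ 1.2 -0.1 -0.2]
(0.4905, -0.116, 0.13, -4.4) -> [-0.17 14.26  0.62] roll 0.5 rows 3.4
```

Request:
play_rows(targets=[-0.2,13.9,0.6,0.5,-0.2,13.9,0.6,0.5,-0.2,13.9,0.6,0.5,-0.2,13.9,0.6,0.5,-0.2,13.9,0.6,0.5,-0.2,13.9,0.6,0.5])

```text
t: 9.2
tool_pos: [0.4908, -0.1117, 0.13]
orientation: [-3.139, 0.127, -0.0]
force: [0.9, 0.4, -0.1]
opening: 0.03
gripper_force: 0.0
```

```bash
python3 - <<'E'
from h import *
to((.4905,-.116,.13,-4.4),(.4905,-.116,.046,-4.4)); c=cam("wrist")
cv2.imwrite("pics/w7.png",c["image"][:,:,::-1])
E
```

```text
t 9.2 pos [ 0.4908 -0.1117  0.13  ] yaw -4.62 F [ 0.9  0.4 -0.1]
(0.4905, -0.116, 0.13, -4.4) -> [0.   0.43 0.  ] roll -0.2 rows 0.1
(0.4905, -0.116, 0.046, -4.4) -> [0.   0.44 8.4 ] roll -0.2 rows 2.0
```

View pics/w7.png

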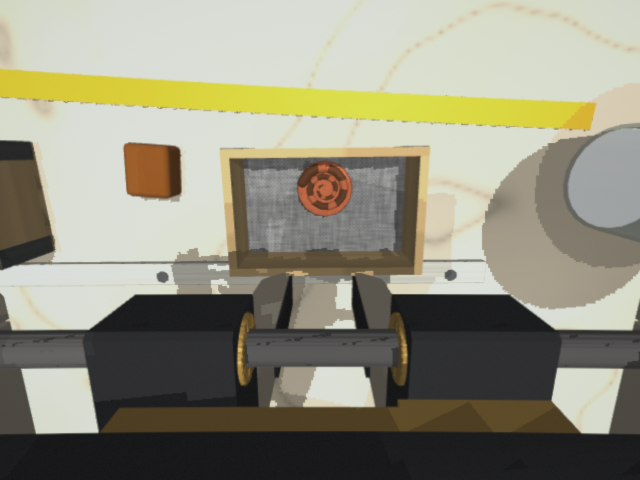

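The right crate's rim sits at (220,148) to (430,146) and (422,275) to (230,276), the same relative placing as the left crate had. Inserting.

Request:
play_rows(targets=[0,0.4,4,0,0,0.4,6,0,0,0.4,7.5,0,0,0.4,8.4,0,0,0.4,8.4,0,0,0.4,8.4,0])

```text
t: 9.75
tool_pos: [0.4908, -0.1141, 0.0463]
orientation: [-3.139, 0.12, 0.001]
force: [0.7, -0.1, 0.2]
opening: 0.03
gripper_force: 0.0
```

```bash
python3 - <<'E'
from h import *
s=read_state()
xs,h=.464,.046; L=[]
for th in (0,10,20,30,40,50,55,58,60):
    t=np.radians(th); L.append((round(xs+.008*np.tan(t)+.006*np.cos(t)-h*np.sin(t)+.0075,4),-.116,round(.006*np.sin(t)+h*np.cos(t),4)))
to(*L)
E
```

```text
t 9.75 pos [ 0.4908 -0.1141  0.0463] yaw -4.39 F [ 0.7 -0.1  0.2]
(np.float64(0.4775), -0.116, np.float64(0.046)) -> [-1.31  0.29  0.03] roll 0 rows 0.3
(np.float64(0.4708), -0.116, np.float64(0.0463)) -> [-1.98  0.34 -0.  ] roll 0 rows 0.5
(np.float64(0.4643), -0.116, np.float64(0.0453)) -> [-2.63  0.39  0.1 ] roll 0 rows 0.6
(np.float64(0.4583), -0.116, np.float64(0.0428)) -> [-3.22  0.44  0.35] roll 0 rows 0.8
(np.float64(0.4532), -0.116, np.float64(0.0391)) -> [-3.73  0.48  0.72] roll 0 rows 0.9
(np.float64(0.4497), -0.116, np.float64(0.0342)) -> [-4.08  0.5   1.21] roll 0 rows 1.0
(np.float64(0.4487), -0.116, np.float64(0.0313)) -> [-4.18  0.51  1.5 ] roll 0 rows 1.1
(np.float64(0.4485), -0.116, np.float64(0.0295)) -> [-4.2   0.51  1.68] roll 0 rows 1.1
(np.float64(0.4485), -0.116, np.float64(0.0282)) -> [-4.2   0.51  1.81] roll 0 rows 1.1
```

Request:
play_rows(targets=[-0.4,0.1,0,0,-0.8,0.1,0,0,-1.1,0.1,0,0,-1.4,0.1,0,0,-1.6,0.1,0,0,-1.85,0.1,0,0,-2.1,0.1,0,0,-2.4,0.1,0,0])

```text
t: 10.42
tool_pos: [0.4685, -0.1148, 0.0478]
orientation: [3.138, -0.123, 0.008]
force: [6.3, 0.3, -3.4]
opening: 0.0301
gripper_force: 2.7
```

```bash
python3 -c "
from h import *
to((.4583,-.115,.0428),(.4532,-.115,.0391),(.4497,-.115,.0342),(.4485,-.115,.0295))"
```

```text
t 10.4167 pos [ 0.4685 -0.1148  0.0478] yaw -4.5 F [ 6.3  0.3 -3.4]
(0.4583, -0.115, 0.0428) -> [-1.02  0.1   0.49] roll 0 rows 0.3
(0.4532, -0.115, 0.0391) -> [-1.53  0.14  0.86] roll 0 rows 0.4
(0.4497, -0.115, 0.0342) -> [-1.88  0.17  1.35] roll 0 rows 0.6
(0.4485, -0.115, 0.0295) -> [-2.    0.18  1.82] roll 0 rows 0.6
```

Request:
play_rows(targets=[-0.4,0.05,0.05,0,-0.75,0.1,0.2,0,-1.0,0.1,0.4,0,-1.3,0.1,0.6,0,-1.55,0.1,0.85,0,-1.75,0.1,1.15,0,-1.85,0.1,1.4,0,-1.9,0.1,1.6,0])

```text
t: 11.08
tool_pos: [0.4466, -0.1138, 0.0295]
orientation: [-3.139, 0.123, 0.003]
force: [-1.4, -0.5, 5.3]
opening: 0.0299
gripper_force: 2.0
```

```bash
python3 - <<'E'
from h import *
to((.4485,-.116,.0295)); c=cam("scene")
cv2.imwrite("pics/s8.png",cv2.resize(c["image"][130:330,240:480,::-1],None,fx=3,fy=3,interpolation=cv2.INTER_CUBIC))
E
```

```text
t 11.0833 pos [ 0.4466 -0.1138  0.0295] yaw -4.49 F [-1.4 -0.5  5.3]
(0.4485, -0.116, 0.0295) -> [ 0.21  0.21 -0.  ] roll 0 rows 0.1
```

View pics/s8.png

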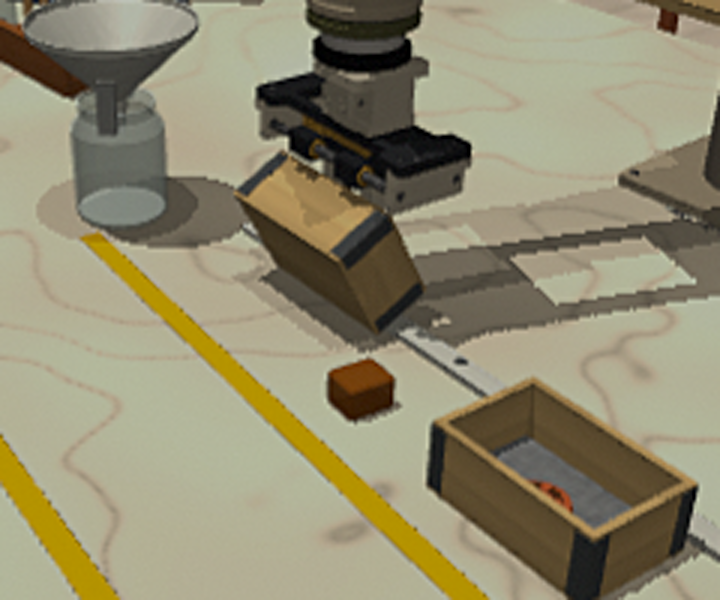

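The right crate is tipped with a bare underside, and the left stamped crate stands flat. The side corners are at (343,262) and (380,330). That was my 10th picture, so the rest goes by numbers.

```bash
python3 - <<'E'
from h import *
c=cam("scene"); o=np.array(c["cam_to_world"])[:3,3]
f=lambda u,v:(u/3+240,v/3+130)
E0=ray(c,[f(380,330)],0)[0]; p=ray(c,[f(343,262)],0)[0]; d=p-o
n=np.array([np.sin(np.radians(4.4)),np.cos(np.radians(4.4)),0])
q=o+d*(n@(E0-o))/(n@d); v=q-E0
print(E0.round(3),q.round(3),"len",np.linalg.norm(v).round(4),"tilt",np.degrees(np.arctan2(v[2],np.hypot(*v[:2]))).round(1))
E
```

```text
[ 0.473 -0.05   0.   ] [ 0.513 -0.053  0.074] len 0.0842 tilt 61.5
```

Request:
play_rows(targets=[0,0,0,0,0,0,0,0,0,0,0,0,0,0,0,0,0,0,0,0,0,0,0,0,0,0,0,0,0,0,0,0])

```text
t: 11.85
tool_pos: [0.4476, -0.1138, 0.0302]
orientation: [-3.139, 0.123, 0.0]
force: [-1.3, 0.2, 5.2]
opening: 0.0301
gripper_force: 2.2
```

Request:
play_rows(targets=[0,0,0,0,0,0,0,0,0,0,0,0,0,0,0,0,0,0,0,0,0,0,0,0])

```text
t: 12.35
tool_pos: [0.4476, -0.1138, 0.0302]
orientation: [3.139, -0.123, -0.0]
force: [-0.3, -0.6, 5.4]
opening: 0.0304
gripper_force: 2.2
```

Request:
play_rows(targets=[0,0,-0.2,0,0,0,-0.43,0,0.15,0,-0.67,0,0.33,0,-0.92,0,0.57,0,-1.1,0,0.84,0,-1.29,0,1.13,0,-1.42,0,1.44,0,-1.54,0])

```text
t: 13.02
tool_pos: [0.4624, -0.1149, 0.0459]
orientation: [3.139, -0.123, 0.0]
force: [1.3, 0.3, 5.4]
opening: 0.0298
gripper_force: 2.0
```

Request:
play_rows(targets=[0.25,0,-0.05,0,0.5,0,-0.1,0,0.75,0,-0.1,0,1.0,0,-0.1,0,1.2,0,-0.08,0,1.4,0,-0.07,0,1.6,0,-0.07,0,1.9,0,-0.07,0])

```text
t: 13.68
tool_pos: [0.4825, -0.1168, 0.0472]
orientation: [3.138, -0.123, 0.004]
force: [5.6, 0.3, 6.4]
opening: 0.0296
gripper_force: 2.9
```

Request:
play_rows(targets=[0.15,0,0,0,0.3,0,0,0,0.45,0,0,0,0.6,0,0,0,0.75,0,0,0,0.9,0,0,0,1.1,0,0,0,1.25,0,0,0])

```text
t: 14.35
tool_pos: [0.4925, -0.1171, 0.0453]
orientation: [-3.139, 0.123, 0.004]
force: [-0.1, 0.1, 0.2]
opening: 0.0298
gripper_force: 0.0
```

Request:
play_rows(targets=[0.2,0,-2,0,0.2,0,-5,0,0.2,0,-9,0,0.2,0,-9,0,-1,-4,-9,0,-2,-8,-9,0,-3,-12,-9,0,-3,-16,-9,0], grip=6)

```text
t: 15.02
tool_pos: [0.4739, 0.0458, 0.1354]
orientation: [3.139, -0.125, -0.003]
force: [1.9, -1.1, 0.2]
opening: 0.0599
gripper_force: 0.0
```

```bash
python3 -c "
from h import *
to((.465,.187,.12,-4),(.465,.187,.022,-4))"
```

```text
t 15.0167 pos [0.4739 0.0458 0.1354] yaw -4.56 F [ 1.9 -1.1  0.2]
(0.465, 0.187, 0.12, -4) -> [ -2.   -14.     1.54] roll -0.6 rows 3.4
(0.465, 0.187, 0.022, -4) -> [ -1.98 -14.01  11.34] roll -0.6 rows 4.3
```

Request:
play_rows(targets=[-2,-4,1,-0.5,-2,-8,1.5,-0.5,-2,-11,1.5,-0.5,-2,-13.6,1.5,-0.5,-2,-13.6,1.5,-0.5,-2,-13.6,1.5,-0.5,-2,-13.6,1.5,-0.5])

```text
t: 15.6
tool_pos: [0.4661, 0.1811, 0.1205]
orientation: [3.139, -0.108, -0.002]
force: [0.1, -0.2, -0.3]
opening: 0.0598
gripper_force: 0.0
```

```bash
python3 - <<'E'
from h import *
to((.465,.187,.12,-4),(.465,.187,.022,-4))
c=cam("top"); hsv=cv2.cvtColor(c["image"],cv2.COLOR_RGB2HSV)
# ammonite positions (orange-red), grey foam
m=cv2.inRange(hsv,(0,130,50),(12,255,255)); 
n,l,st,ce=cv2.connectedComponentsWithStats(m[225:325,150:430])
for i in range(1,n):
    if st[i,4]>25: print(st[i],ray(c,[ce[i]+[150,225]],.022).round(3))
# tan rim pixels
c=cam("wrist"); hsv=cv2.cvtColor(c["image"],cv2.COLOR_RGB2HSV)
m=cv2.inRange(hsv,(12,70,110),(22,190,255)); m[290:]=0
n,l,st,ce=cv2.connectedComponentsWithStats(m)
for i in range(1,n):
    if st[i,4]>400:
        b=cv2.boxPoints(cv2.minAreaRect(np.argwhere(l==i)[:,::-1].astype(np.float32))); w=ray(c,b,.055)
        print("rim",st[i],w[:,:2].round(3).tolist(),np.linalg.norm(w-np.roll(w,-1,0),axis=1).round(3))
E
```

```text
t 15.6 pos [0.4661 0.1811 0.1205] yaw -3.95 F [ 0.1 -0.2 -0.3]
(0.465, 0.187, 0.12, -4) -> [-0.15 -0.58  0.05] roll 0.1 rows 0.1
(0.465, 0.187, 0.022, -4) -> [-0.14 -0.59  9.85] roll 0.1 rows 2.4
[ 72  24  20  19 196] [[0.556 0.186 0.022]]
[152  26  15  17 123] [[0.553 0.017 0.022]]
[211  34  20  19 193] [[ 0.532 -0.117  0.022]]
rim [ 186   58  233  150 6525] [[0.594, 0.253], [0.584, 0.114], [0.494, 0.114], [0.505, 0.268]] [0.139 0.09  0.155 0.09 ]
rim [ 524   71   57   63 2700] [[0.539, 0.048], [0.574, 0.044], [0.567, 0.016], [0.531, 0.019]] [0.036 0.029 0.036 0.03 ]
rim [  65  131   60  158 1195] [[0.556, 0.338], [0.559, 0.324], [0.452, 0.321], [0.449, 0.337]] [0.015 0.107 0.017 0.108]
```

The stamped crate is centred near (0.544, 0.186) with its near wall at about x 0.499. The plain crate has moved only about 2 mm. Now descend behind the stamped crate and push.

Request:
play_rows(targets=[0,-0.6,3,0,0,-0.6,6,0,0,-0.6,8.5,0,0,-0.6,9.8,0,0,-0.6,9.8,0,0,-0.6,9.8,0])

```text
t: 16.2
tool_pos: [0.4665, 0.1865, 0.0227]
orientation: [3.139, -0.112, -0.003]
force: [1.1, -0.2, 0.2]
opening: 0.0602
gripper_force: 0.0
```

Request:
play_rows(targets=[1,0,0,0,1.6,0,0,0,2.0,0,0,0,2.4,0,0,0,2.8,0,0,0,3.3,0,0,0,4,0,0,0,4.8,0,0,0])

```text
t: 16.87
tool_pos: [0.5147, 0.1846, 0.0237]
orientation: [-3.14, 0.109, 0.002]
force: [-5.8, 0.3, 3.8]
opening: 0.0598
gripper_force: 2.9
```

```bash
python3 -c "
from h import *
to((.679,.172,.022,-4))"
```

```text
t 16.8667 pos [0.5147 0.1846 0.0237] yaw -3.96 F [-5.8  0.3  3.8]
(0.679, 0.172, 0.022, -4) -> [16.47  0.12  0.15] roll 0.0 rows 4.0
```

Request:
play_rows(targets=[1,0,0.1,0,2,0,0.1,0,3,0,0.1,0,4,0,0.1,0,5,0,0.1,0,6,0,0.1,0,7,0,0.1,0,8,0,0.1,0])

```text
t: 17.53
tool_pos: [0.5949, 0.1789, 0.0227]
orientation: [-3.14, 0.109, 0.002]
force: [-5.0, 0.3, 4.3]
opening: 0.0602
gripper_force: 3.1
```

Request:
play_rows(targets=[1,0,0,0,2,0,0,0,3,0,0,0,4,0,0,0,5,0,0,0,6,0,0,0,6.8,0,0,0,7.3,0,0,0])

```text
t: 18.2
tool_pos: [0.6682, 0.1737, 0.0227]
orientation: [-3.14, 0.109, 0.001]
force: [-7.6, 0.6, 5.7]
opening: 0.0602
gripper_force: 3.5
```

```bash
cat > m.py <<'E'
from h import *
to((.679,.172,.022,-4))
c=cam("top"); hsv=cv2.cvtColor(c["image"],cv2.COLOR_RGB2HSV)
m=cv2.inRange(hsv,(0,130,50),(12,255,255)); m[:125]=0;m[325:]=0
n,l,st,ce=cv2.connectedComponentsWithStats(m)
for i in range(1,n):
    if st[i,4]>60: print(st[i],ray(c,[ce[i]],.022).round(3))
m=cv2.inRange(hsv,(12,60,55),(22,200,255)); m[:125]=0;m[325:]=0
m=cv2.morphologyEx(m,cv2.MORPH_CLOSE,np.ones((3,3)))
n,l,st,ce=cv2.connectedComponentsWithStats(m)
for i in range(1,n):
    if st[i,4]>150:
        b=cv2.boxPoints(cv2.minAreaRect(np.argwhere(l==i)[:,::-1].astype(np.float32))); w=ray(c,b,.055)
        print("rim",st[i],w[:,:2].round(3).tolist(),np.linalg.norm(w-np.roll(w,-1,0),axis=1).round(3))
E
python3 m.py
```

```text
t 18.2 pos [0.6682 0.1737 0.0227] yaw -3.99 F [-7.6  0.6  5.7]
(0.679, 0.172, 0.022, -4) -> [1.09 0.09 0.06] roll 0.0 rows 0.3
[302 250  14  18 123] [[0.555 0.019 0.022]]
[361 259  19  19 203] [[ 0.533 -0.117  0.022]]
[611 322  29   3  81] [[ 0.411 -0.667  0.022]]
rim [ 149  128  112  192 9291] [[0.811, 0.404], [0.841, 0.171], [0.453, 0.118], [0.424, 0.343]] [0.235 0.392 0.227 0.391]
rim [187 214  37  28 303] [[0.62, 0.288], [0.66, 0.272], [0.625, 0.194], [0.586, 0.211]] [0.043 0.085 0.043 0.084]
rim [301 250  17  20 261] [[0.534, 0.036], [0.575, 0.03], [0.57, -0.003], [0.529, 0.003]] [0.041 0.033 0.041 0.033]
rim [338 251  68  49 617] [[0.473, -0.04], [0.57, -0.047], [0.562, -0.19], [0.465, -0.183]] [0.097 0.144 0.097 0.143]
rim [ 174  290   79   35 2172] [[0.418, 0.301], [0.489, 0.302], [0.488, 0.137], [0.417, 0.137]] [0.071 0.165 0.071 0.164]
```

Request:
play_rows(targets=[0.4,0,0,0,0.8,0,0,0,1.0,0,0,0,0.9,0,0,0,0.5,0,0,0,-0.5,0,0,0,-2,0,0,0,-4,0,0,0])

```text
t: 18.92
tool_pos: [0.6279, 0.1762, 0.0223]
orientation: [-3.139, 0.11, -0.003]
force: [0.6, -1.0, 0.5]
opening: 0.06
gripper_force: 0.0
```

Request:
play_rows(targets=[-3,0,-1,0,-6,0,-3,0,-9,0,-6,0,-12,0,-10,0,-16,0,-12,0,-19,0,-12,0,-22,0,-12,0,-25,0,-12,0])

```text
t: 19.58
tool_pos: [0.3772, 0.194, 0.1429]
orientation: [-3.139, 0.109, -0.005]
force: [-0.6, 0.9, 0.3]
opening: 0.06
gripper_force: 0.0
```

```bash
cat >> m.py <<'E'
C=w=None
c=cam("top"); hsv=cv2.cvtColor(c["image"],cv2.COLOR_RGB2HSV)
# foam: dark grey low-saturation interior
m=cv2.inRange(hsv,(0,0,25),(180,70,75)); m[:125]=0; m[300:]=0
n,l,st,ce=cv2.connectedComponentsWithStats(m)
for i in range(1,n):
    if st[i,4]>300: print("grey",st[i],ray(c,[ce[i]],.012).round(3))
E
python3 m.py
```

```text
t 19.5833 pos [0.3772 0.194  0.1429] yaw -3.98 F [-0.6  0.9  0.3]
(0.679, 0.172, 0.022, -4) -> [30.23  0.11 12.18] roll 0.0 rows 7.8
[229 167  19  16 174] [[0.742 0.172 0.022]]
[302 250  15  18 122] [[0.553 0.018 0.022]]
[361 261  20  17 182] [[ 0.531 -0.117  0.022]]
[611 322  29   3  81] [[ 0.41  -0.666  0.022]]
rim [202 154  69  45 584] [[0.693, 0.247], [0.784, 0.243], [0.774, 0.096], [0.682, 0.101]] [0.092 0.147 0.092 0.146]
rim [301 250  17  18 246] [[0.539, 0.035], [0.574, 0.03], [0.57, -0.003], [0.535, 0.002]] [0.036 0.033 0.036 0.033]
rim [337 251  69  49 589] [[0.473, -0.038], [0.57, -0.044], [0.562, -0.19], [0.465, -0.183]] [0.097 0.146 0.097 0.145]
grey [ 208  161   58   35 1437] [[0.735 0.178 0.012]]
grey [201 190  69  20 456] [[0.682 0.178 0.012]]
grey [ 479  234   65   66 2459] [[ 0.551 -0.433  0.012]]
grey [333 251  69  49 439] [[ 0.49  -0.08   0.012]]
grey [ 341  254   61   40 1779] [[ 0.52  -0.118  0.012]]
grey [ 429  258   48   42 1316] [[ 0.501 -0.294  0.012]]
```

The stamped crate is centred at (0.733, 0.172), and the lane middle there is x ≈ 0.731. Its corners clear both tapes by about 30 mm. The plain crate is within a few mm of its start, and the arm is clear.

```bash
python3 -c "
from h import *
print(workorder.close_job())"
```

```text
the job is handed in; nothing more can be done
None
```

The job is handed in, with no verdict shown: both crates were tipped to about 60 degrees and set back down flat, the stamped (left) crate stands between the yellow lines with roughly 30 mm to spare each side, and the plain crate is still at the strip.

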